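# Fan remote out over the shelf's edge

## Robot

A 6-joint arm with a two-finger parallel gripper is mounted at the origin on the work surface. World frame = base frame: x ahead of the robot, y to its left, z up, the work surface at z = 0. Lengths are in mm, angles in degrees, forces in N, time in s.
With the tool pointing down it reaches from about 350 to 850 mm from the base axis. Payload 8.1 kg.
Tool frame: the origin (TCP) lies midway between the tips of the shut fingers; the grasp point (between the pads) lies 19 mm behind it; y points along the fingers, x is the direction in which the jaws open and shut, and the axes are right-handed (so a half turn about y gives the same grasp; the last joint's range is limited). The gripper opens to 85 mm and grips with 20 to 120 N. Pads are 22 mm wide; open, the fingers measure 114 mm over their backs; the gripper's body (76 mm by 85 mm) begins 54 mm behind the grasp point. The pads swing forward as they close: fully open they stand 13 mm farther back than shut.
Start: joints at [-73.362, 7.471, 85.268, -0, 87.261, -4.893], TCP at [220.23, -558.125, 231.292] pointing down, gripper open.
Joint ranges: [-169.43, 169.43], [-51.17, 129.36], [1.28, 143.12], [-76.62, 256.62], [0, 156.53], [-152.29, 152.29]. Speed limits (degrees/s): [136.94, 136.94, 159.86, 180, 180, 180].

## Interface

Orientations are given as [roll, pitch, yaw] about the fixed x, y, z axes, in that order (R = Rz(yaw) Ry(pitch) Rx(roll)).
In Python, from bench import r gives the robot as it stands.
- The arm moves only by the tool move_arm, never from a script. Its arguments are lists of equal length, an entry for each row: "linear": the shift along the tool's x, y, z normalised to -1 to 1, where 1 is 300 mm, a list of three; "twist": the turn, a rotation vector about the tool's x, y, z normalised to -1 to 1, where 1 is pi/2 rad, a list of three; "hand": the opening, from -1 (shut) to 1 (fully open). A call has 1 to 12 rows; each row is the pose to reach, as a shift and turn from the pose measured when the call began, along the tool's axes at that moment; what a row does not reach only later rows make up. A row lasts 1/12 s, in which the tool goes at most 41.7 mm and 7.16 degrees, less where a joint would pass 70% of its speed; a pose out of reach is approached as far as the arm can. A call with a number of a shift or a turn outside -1 to 1 is refused whole. A call with a gripper value outside its range is refused whole. The fingers move at their own pace and stop on an object; "force" is the grip in N (left out, the last holds). Time passes only in rows, so rows that repeat a pose let the fingers close. It gives the time, the measured TCP pose, the force and the opening at its end, in the units of the state.
- r.sense(): the state, without advancing time (a new reading comes with each control period).
- r.snapshot(name): name is "scene" or "top"; returns a dict with "frame" (400x640x3 uint8, red, green, blue), "range_z" (400x640 float32, mm along the optical axis (not along the pixel's ray), 0 where there is no reading), "intrinsics" (3x3 intrinsics, pixels), "dist_coeffs" ([k1, k2, p1, p2, k3] as OpenCV has them; the pictures are not rectified), "R" (3x3) and "t" (3): a world point X has camera coordinates R X + t. Camera axes: x right, y down, z forward; pixel columns grow to the right and rows downward; lengths in mm; the calibration is good to about 2 mm. A picture is of the moment at which its call begins.
- r.hand_in(): hands the job in, once; it reports no verdict.
The state is a dict: "time": time; "joint_pos": joint angles; "qd": joint speeds; "joint_efforts": joint torques, N m; "tool_pos": TCP position; "tcp_rot": TCP orientation; "ft_force": force on the tool from outside, world axes, zero at the start; "wrist_torque": the same for the moment, N m; "finger_gap": finger opening in mm.
Only numpy, scipy, OpenCV 4.12 (cv2) and the standard library are available. Lean on these libraries where they do the work, as an engineer would, in place of code of your own. Each camera call takes 0.05 s, during which the arm holds its last target. There are 200 camera calls.

## Task

The slim white fan remote lies flat and askew on the shelf with the round aluminium tin standing in front of it. With the fingertips, push the tin aside along the shelf, and slide the remote to the shelf's front edge until its front end sticks out 3 cm over the edge, square to it, so that a hand can easily take it from there; the tin is to be left standing on the shelf, clear beside the remote. Pick nothing up, let nothing fall, and leave the other things on the shelf where they are.

Things in the scene. Friction and masses are not known exactly. Their poses are not given: they have to be found in the camera images.
- shelf: Floating oak shelf on a low concrete wall; fixed, but place, height and turn vary between starts. Board 320 deep, 1100 long, 40 thick (mm). Origin on its flat top, 150 mm behind the front edge, midway along; +x goes back to the wall, away from the robot, y along the shelf, z up. The wall's face is 170 mm behind the origin, its top 70 mm above the board's top.
- shelf_edge (a point): Point on the top of the shelf's straight front edge, midway along it; axes as shelf, so -x points out over the edge into free air, square to the edge.
- remote: Slim white fan remote, a flat card 86 long (its x), 40 wide (y), 9 thick (mm), about 40 g: grey panel, red round button towards the front end, four grey and one blue (flat, dead). Origin: centre of the underside; -x points to its front end, which starts facing the shelf's front edge to within 25 degrees. Loose, slides under a light push; tips off the edge if over half of it is out.
- remote_front (a point): Middle of the remote's front end (the short end with the small dark infrared window), at half thickness: 43 mm from the remote's origin along its -x. Axes as remote.
- tin: Round aluminium tin with its lid on, 62 mm diameter, 40 mm high, about 90 g, standing loose on the shelf between the remote and the front edge. Origin: centre of the underside; z up.
- organizer: Clear plastic pill organizer, seven cells in a row with hinged lids (one may stand open), 154 mm long (its y), 34 mm deep and 24 mm high closed, up to 60 mm with a lid up; bystander. Origin: centre of the underside.
- vase: Empty green glass bud vase, 56 mm at the belly, 135 mm high; bystander. Origin: centre of the underside.
- turtle: Small ceramic turtle, 95 mm long (x, head to -x), 68 mm wide, 40 mm high; bystander. Origin: underside, below the shell's centre.
- clock: Copper-coloured alarm clock, 38 mm deep (x, dial to -x), 85 mm wide, 86 mm high; bystander. Origin: centre of the underside.
- spectacle_case: Dark blue hard spectacle case, 62 mm deep (x), 160 mm wide (y), 38 mm high; bystander. Origin: centre of the underside.
- cream_jar: Small white jar with a blue lid, 52 mm diameter, 36 mm high, near the back of the shelf; bystander. Origin: centre of the underside.

How it is judged (in metres and radians):
At the end, for the whole second after the job is handed in: Remote flat and at rest on the shelf, front end 22 to 38 mm (30 asked) out over the front edge, within 0.15 rad of square to it. Tin upright at rest on the shelf, its centre over the board and at least 52 mm to one side of the remote's long centre line, not touching it (x of remote_front in the frame of shelf_edge between -0.038 and -0.022 m and angle between the x axis of remote and the x axis of shelf, either way round below 0.15 rad and angle between each of remote, tin's own z axis and vertical below 0.05 rad and z of remote in the frame of shelf between -0.003 and 0.003 m and (y of tin in the frame of remote above 0.052 m or y of tin in the frame of remote below -0.052 m) and x of tin in the frame of shelf above -0.15 m and z of tin in the frame of shelf between -0.003 and 0.003 m and contact force between tin and remote below 0.02 N and linear speed of each of remote, tin below 0.01 m/s).
It fails at once if the remote is lifted off the shelf (over 12 mm) (z of remote in the frame of shelf above 0.012 m).
It fails at once if the tin is lifted off the shelf (over 12 mm) (z of tin in the frame of shelf above 0.012 m and angle between tin's own z axis and vertical below 0.3 rad).
It fails at once if the tin is knocked over (angle between tin's own z axis and vertical above 0.5 rad).
It fails at once if the remote or the tin falls off the shelf (z of any of remote, tin in the frame of shelf below -0.03 m).
It fails at once if another thing on the shelf is moved (over 15 mm) or tipped (distance of any of organizer, vase, turtle, clock, spectacle_case, cream_jar from where it was at the start of the episode above 0.015 m or angle between any of organizer, vase, turtle, clock, spectacle_case, cream_jar's own z axis and vertical above 0.25 rad).
It also fails if it takes over 58 s, if anything falls off the work surface, if the arm or the gripper's body presses on something with over 40 N, if the wrist force passes 120 N, or if a joint passes its speed limit or range.

## Working session

There is one attempt and no reset: what is moved stays moved. The work goes in short steps, Python scripts to look and compute and a tool call to move; the robot and the scene stay as the last step left them, time stands still between calls to the robot, and variables do not carry over. Pictures are saved under pics/ and viewed, on a budget of 10 in all, crops included, one or two more only if the job needs it, and the job is handed in when it is done.

Besides the shell and the picture viewer there is one more tool, called after ">>>" by a JSON object that holds its "method" and its "body", one argument or row to a line. move_arm: Moves the arm, as the interface text tells. Scaled input: -1 to 1 covers 300 mm each way for a shift and pi/2 rad each way for a turn. Its arguments: {"type":"object","properties":{"linear":{"type":"array","items":{"type":"array","items":{"type":"number","minimum":-1,"maximum":1}}},"twist":{"type":"array","items":{"type":"array","items":{"type":"number","minimum":-1,"maximum":1}}},"hand":{"type":"array","items":{"type":"number"}},"force":{"type":"number"}},"required":["linear","twist","hand"]}

```bash
mkdir -p pics; ls; cat > h.py <<'E'
import numpy as np, cv2
from bench import r
def snap(n):
    s=r.snapshot(n); return s
def save(s,f): cv2.imwrite('pics/'+f, s['frame'][:,:,::-1])
def cloud(s):
    K=np.array(s['intrinsics']);d=np.array(s['dist_coeffs'])
    v,u=np.mgrid[0:400,0:640]
    p=cv2.undistortPoints(np.stack([u,v],-1).reshape(-1,1,2).astype(np.float64),K,d).reshape(400,640,2)
    z=s['range_z'][...,None].astype(float)
    c=np.concatenate([p*z,z],-1)
    X=(c-np.array(s['t']))@np.array(s['R'])
    X[s['range_z']<=0]=np.nan
    return X
def ray(s,uv,z):
    K=np.array(s['intrinsics']);d=np.array(s['dist_coeffs']);R=np.array(s['R']);t=np.array(s['t'])
    p=cv2.undistortPoints(np.array(uv,float).reshape(-1,1,2),K,d).reshape(-1,2)
    D=np.c_[p,np.ones(len(p))]@R; C=-R.T@t
    return C+D*((z-C[2])/D[:,2])[:,None]
E
python3 - <<'E'
from h import *
st=r.sense();print(st)
for n in('scene','top'):
    s=snap(n);save(s,n+'0.png');np.savez(n+'0.npz',**s);print(n,np.array(s['R']).round(3).tolist(),(-np.array(s['R']).T@s['t']).round())
    X=cloud(s);z=X[...,2];h,e=np.histogram(z[np.isfinite(z)],bins=np.arange(-20,700,10))
    print([(int(a),int(b)) for a,b in zip(e,h) if b>1500])
E
```

```text
pics
{'time': 0.0, 'joint_pos': array([-7.33622212e+01,  7.51616310e+00,  8.53302301e+01,  3.20108123e-03,
        8.72593873e+01, -4.89387057e+00]), 'qd': array([-0.04439561, -0.06761267, -0.02117319, -0.03159146, -0.05357636,
       -0.1107771 ]), 'joint_efforts': array([ 5.64682596e-04, -5.69391596e+01, -5.00558174e+01, -3.36506237e-04,
        1.48060906e-02,  3.43906152e-05]), 'tool_pos': array([ 220.08505952, -557.5946968 ,  230.22429919]), 'tcp_rot': array([-89.98779033,   0.1051222 , -68.46849543]), 'ft_force': array([ 0.24812108, -0.21230624,  0.52500952]), 'wrist_torque': array([ 0.00903619, -0.0082874 , -0.00064746]), 'finger_gap': 85.61524601337322}
scene [[-0.648, 0.761, -0.016], [0.413, 0.334, -0.847], [-0.64, -0.556, -0.531]] [1233.  546.  666.]
[(-20, 2338), (-10, 6254), (0, 18016), (10, 2931), (20, 2776), (30, 2299), (40, 2392), (50, 2360), (60, 2447), (70, 19286), (80, 3327), (90, 3326), (100, 3808), (110, 3439), (120, 2661), (130, 2744), (140, 27218), (180, 2109), (200, 2161), (210, 1737), (220, 1753), (250, 1532), (410, 1511)]
top [[-0.026, -0.999, -0.035], [-0.989, 0.031, -0.142], [0.143, 0.031, -0.989]] [ 414.  -19. 1252.]
[(-10, 15298), (0, 12804), (70, 47286), (80, 6402), (100, 2066), (110, 3345), (140, 27954), (150, 3428)]
```

```bash
python3 -c "
import cv2;a=cv2.imread('pics/scene0.png');b=cv2.imread('pics/top0.png');import numpy as np
cv2.imwrite('pics/both.png',cv2.resize(np.vstack([a,b]),(480,600)))"
```

```text
(no output)
```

View pics/top0.png

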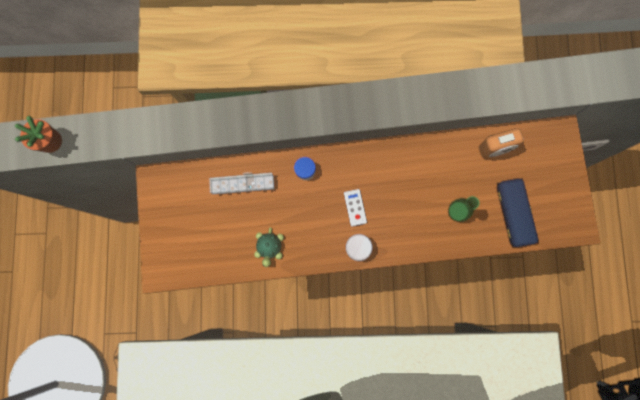

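View pics/scene0.png

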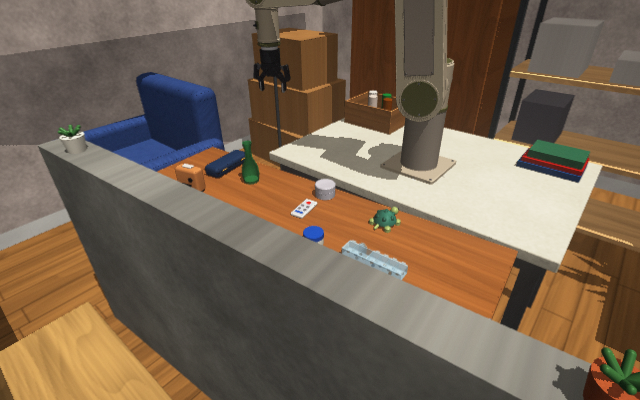

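The top view shows the remote at (355,207) with its red button towards the front edge, and the tin at (359,248) in front of it. The vase is at (460,210), the turtle at (268,246) and the jar at (305,168). The front edge runs from about (145,292) to (597,243). Next I'll measure the shelf, remote and tin.

```bash
cat >> h.py <<'E'
def measure(s,zs=None,frame=None,verbose=True):
    """remote, tin from top image. """
    X=cloud(s); hsv=cv2.cvtColor(s['frame'],cv2.COLOR_RGB2HSV); z=X[...,2]
    out={}
    if frame is None:
        wood=(hsv[...,0]<16)&(hsv[...,1]>110)&(z>55)&(z<95)
        n,l,stt,_=cv2.connectedComponentsWithStats(wood.astype(np.uint8))
        m=l==1+np.argmax(stt[1:,4])
        P=X[m]; zs=np.median(P[:,2])
        A=np.c_[P[:,:2],np.ones(len(P))]; pl=np.linalg.lstsq(A,P[:,2],rcond=None)[0]; print('plane',pl,zs)
        fr=[]
        for u in range(160,585,3):
            v=np.where(m[:,u])[0]
            if len(v): fr.append((u,v.max()+.5))
        W=ray(s,fr,zs)[:,:2]
        for _ in range(5):
            c=np.polyfit(W[:,1],W[:,0],1); e=W[:,0]-np.polyval(c,W[:,1]); W=W[abs(e)<max(2*np.std(e),1)]
        print('front line',c,'res',np.std(e),len(W))
        th=np.arctan2(-c[0],1) # x axis of shelf direction angle
        ys=X[m]@np.array([-np.sin(th),np.cos(th),0]); a,b=np.percentile(ys,[.02,99.98]); print('y ext',a,b,b-a)
        xs=X[m]@np.array([np.cos(th),np.sin(th),0]); print('x ext',np.percentile(xs,[.1,99.9]))
        ex=np.array([np.cos(th),np.sin(th)]);ey=np.array([-ex[1],ex[0]])
        d0=c[1]*np.cos(th)
        E=ex*d0+ey*(a+b)/2
        frame=(E,th,zs)
    E,th,zs=frame; ex=np.array([np.cos(th),np.sin(th)]);ey=np.array([-ex[1],ex[0]])
    toS=lambda p:np.c_[(p[:,:2]-E)@ex,(p[:,:2]-E)@ey]
    S=np.stack([(X[...,0]-E[0])*ex[0]+(X[...,1]-E[1])*ex[1],(X[...,0]-E[0])*ey[0]+(X[...,1]-E[1])*ey[1],z-zs],-1)
    return frame,S,hsv,toS
def objs(s,S,hsv,toS,zs,ylim=(-200,200)):
    on=(S[...,0]>-60)&(S[...,0]<260)&(S[...,1]>ylim[0])&(S[...,1]<ylim[1])
    wh=on&(hsv[...,1]<70)&(hsv[...,2]>90)&(S[...,2]>1)&(S[...,2]<60)
    n,l,stt,c=cv2.connectedComponentsWithStats(wh.astype(np.uint8))
    for i in range(1,n):
        if stt[i,4]<60: continue
        m=(l==i); h=np.median(S[m][:,2])
        cn,_=cv2.findContours(m.astype(np.uint8),cv2.RETR_EXTERNAL,cv2.CHAIN_APPROX_NONE)
        k=max(cn,key=len).reshape(-1,2); hh=9 if h<20 else 40
        P=toS(ray(s,k,zs+hh)).astype(np.float32)
        (cx,cy),(w,hgt),ang=cv2.minAreaRect(P)
        print('obj px',c[i].round(),'area',stt[i,4],'h %.1f'%h,'rect c(%.1f %.1f) size(%.1f %.1f) ang %.1f'%(cx,cy,w,hgt,ang),'circle',np.round(cv2.minEnclosingCircle(P)[0],1),round(cv2.minEnclosingCircle(P)[1],1))
        if hh==9:
            v=np.cov(S[m][:,:2].T); w_,V=np.linalg.eigh(v); a=V[:,1]*np.sign(V[0,1]); print('  axis ang deg',np.degrees(np.arctan2(a[1],a[0])).round(2))
E
python3 - <<'E'
from h import *
s=dict(np.load('top0.npz'))
f,S,hsv,toS=measure(s); print(f, np.degrees(f[1]))
objs(s,S,hsv,toS,f[2])
on=(S[...,0]>-5)&(S[...,0]<315)&(abs(S[...,1])<545)&(S[...,2]>6)&(S[...,2]<160)
n,l,st,c=cv2.connectedComponentsWithStats(on.astype(np.uint8))
for i in range(1,n):
    if st[i,4]>50: 
        P=S[l==i]; print(c[i].round(),st[i,4],P.min(0).round(),P.max(0).round())
import pickle;pickle.dump(f,open('f.pkl','wb'))
E
```

```text
plane [1.59821416e-03 5.11885840e-04 7.60773876e+01] 77.02568636636684
front line [-8.06733258e-02  4.39710932e+02] res 1.2586188653859303 142
y ext -671.3548081262346 429.02448762354777 1100.3792957497824
x ext [437.9367805  757.90498839]
(array([446.61085884, -85.52922016]), np.float64(0.08049899372756973), np.float64(77.02568636636684)) 4.612252595639832
obj px [355. 207.] area 532 h 9.1 rect c(150.1 15.2) size(86.2 40.8) ang 5.2 circle [150.3  14.9] 45.4
  axis ang deg 5.42
obj px [359. 247.] area 554 h 39.1 rect c(50.6 17.9) size(60.6 60.7) ang 83.7 circle [50.2 18.5] 31.4
[501. 143.] 858 [ 233. -383.   10.] [ 282. -296.   91.]
[305. 168.] 388 [232. 100.   7.] [282. 151.  41.]
[241. 182.] 961 [217. 207.   6.] [268. 362.  61.]
[517. 213.] 1919 [  11. -398.    8.] [ 174. -325.   46.]
[355. 207.] 542 [107.  -8.   6.] [194.  38.  16.]
[462. 208.] 571 [  86. -253.    6.] [ 139. -201.  139.]
[268. 246.] 705 [ 31. 197.   6.] [125. 269.  43.]
[359. 247.] 546 [ 22. -11.  26.] [82. 49. 45.]
```

Sizes check out: board 1100 x 320, remote 86 x 41, tin Ø61. In the edge frame the remote is at (150,15) at +5.3°, and the tin at (50.5,18). The tin goes to −y, since both neighbours on that side are far away. I'll approach with the fingers shut and turn the tool square to the shelf.

>>> {"method": "move_arm", "body": {
  "linear": [
    [-0.71,0,0.76],
    [-0.71,0,0.76],
    [-0.71,0,0.76],
    [-0.71,0,0.76],
    [-0.71,0,0.76],
    [-0.71,0,0.76],
    [-0.71,0,0.76],
    [-0.71,0,0.76],
    [-0.71,0,0.76],
    [-0.71,0,0.76],
    [-0.71,0,0.76]
  ],
  "twist": [
    [0,0.188,0],
    [0,0.188,0],
    [0,0.188,0],
    [0,0.188,0],
    [0,0.188,0],
    [0,0.188,0],
    [0,0.188,0],
    [0,0.188,0],
    [0,0.188,0],
    [0,0.188,0],
    [0,0.188,0]
  ],
  "hand": [-1,-1,-1,-1,-1,-1,-1,-1,-1,-1,-1]
}}

```text
time: 1.02
tool_pos: [353.8, -276.1, 230.6]
tcp_rot: [-90.0, 0.1, -85.4]
ft_force: [0.1, -0.3, -0.6]
finger_gap: -0.2
```

```bash
cat >> h.py <<'E'
def togo(tx,ty,tz):
    """normalised tool-axis shift and turn to reach edge-frame point (z above board), tool square to shelf"""
    import pickle
    from scipy.spatial.transform import Rotation as Q
    E,th,zs=pickle.load(open('f.pkl','rb'))
    ex=np.array([np.cos(th),np.sin(th)]);ey=np.array([-ex[1],ex[0]])
    st=r.sense(); p=st['tool_pos']; R=Q.from_euler('xyz',st['tcp_rot'],degrees=True)
    T=np.r_[E+ex*tx+ey*ty,zs+tz]
    Rt=Q.from_euler('xyz',[-90,0,np.degrees(th)-90],degrees=True)
    print('t',round(st['time'],2),'now edge',((p[:2]-E)@ex).round(1),((p[:2]-E)@ey).round(1),(p[2]-zs).round(1),'rot',st['tcp_rot'].round(2),'F',st['ft_force'].round(2),'gap',round(st['finger_gap'],1))
    print('linear',(R.inv().apply(T-p)/300).round(4),'twist',((R.inv()*Rt).as_rotvec()/(np.pi/2)).round(4))
E
python3 -c "
from h import *
togo(50,90,150)"
```

```text
t 1.02 now edge -107.8 -182.5 153.5 rot [-9.004e+01  8.000e-02 -8.536e+01] F [ 0.11 -0.34 -0.59] gap -0.2
linear [-0.908   0.0127  0.5265] twist [ 0.0005  0.0003 -0.0009]
```

>>> {"method": "move_arm", "body": {
  "linear": [
    [-0.908,0.01,0.526],
    [-0.908,0.01,0.526],
    [-0.908,0.01,0.526],
    [-0.908,0.01,0.526],
    [-0.908,0.01,0.526],
    [-0.908,0.01,0.526],
    [-0.908,0.01,0.526],
    [-0.908,0.01,0.526],
    [-0.908,0.3,0.526],
    [-0.908,0.42,0.526],
    [-0.908,0.42,0.526],
    [-0.908,0.42,0.526]
  ],
  "twist": [
    [0,0,0],
    [0,0,0],
    [0,0,0],
    [0,0,0],
    [0,0,0],
    [0,0,0],
    [0,0,0],
    [0,0,0],
    [0,0,0],
    [0,0,0],
    [0,0,0],
    [0,0,0]
  ],
  "hand": [-1,-1,-1,-1,-1,-1,-1,-1,-1,-1,-1,-1]
}}

```text
time: 2.02
tool_pos: [482.9, 7.8, 95.9]
tcp_rot: [-90.9, 0.2, -85.4]
ft_force: [-1.4, -0.3, -1.1]
finger_gap: 0.5
```

```bash
python3 -c "
from h import *
togo(50,90,10)
s=snap('top');save(s,'a1.png')
cv2.imwrite('pics/a1c.png',cv2.resize(s['frame'][130:300,250:450,::-1],(800,680))[:600])"
```

```text
t 2.02 now edge 43.7 90.1 18.9 rot [-90.85   0.2  -85.44] F [-1.39 -0.26 -1.14] gap 0.5
linear [0.0004 0.0293 0.0215] twist [ 0.0094 -0.0006 -0.0023]
```

View pics/a1c.png

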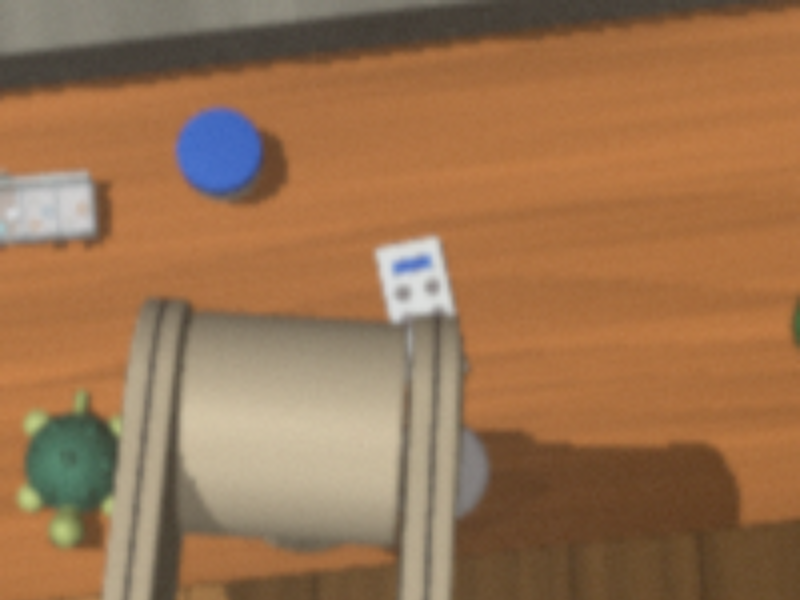

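The arm hides part of the tin, but what shows is where it was: the tin's rim at crop (470,470), the remote at (415,280). Now I'll lower the fingers and push the tin to −y, decelerating at the end.

>>> {"method": "move_arm", "body": {
  "linear": [
    [0.0,0.03,0.022],
    [0.0,0.03,0.022],
    [0.0,0.03,0.022],
    [0.03,0.03,0.022],
    [0.06,0.03,0.022],
    [0.09,0.03,0.022],
    [0.12,0.03,0.022],
    [0.15,0.03,0.022],
    [0.175,0.03,0.022],
    [0.2,0.03,0.022],
    [0.225,0.03,0.022],
    [0.25,0.03,0.022]
  ],
  "twist": [
    [0.009,0,-0.002],
    [0.009,0,-0.002],
    [0.009,0,-0.002],
    [0.009,0,-0.002],
    [0.009,0,-0.002],
    [0.009,0,-0.002],
    [0.009,0,-0.002],
    [0.009,0,-0.002],
    [0.009,0,-0.002],
    [0.009,0,-0.002],
    [0.009,0,-0.002],
    [0.009,0,-0.002]
  ],
  "hand": [-1,-1,-1,-1,-1,-1,-1,-1,-1,-1,-1,-1]
}}

```text
time: 3.07
tool_pos: [497.4, -67.4, 90.8]
tcp_rot: [-89.8, -0.0, -85.5]
ft_force: [0.0, 1.1, 1.3]
finger_gap: -0.3
```

```bash
python3 -c "
from h import *
togo(50,-42,10)"
```

```text
t 3.07 now edge 52.1 14.0 13.8 rot [-89.83  -0.   -85.46] F [0.   1.11 1.25] gap -0.3
linear [ 0.1867  0.0126 -0.0067] twist [-0.0019 -0.0008  0.    ]
```

>>> {"method": "move_arm", "body": {
  "linear": [
    [0.025,0,-0.005],
    [0.05,0,-0.005],
    [0.075,0,-0.005],
    [0.1,0,-0.005],
    [0.125,0,-0.005],
    [0.145,0,-0.005],
    [0.16,0,-0.005],
    [0.172,0,-0.005],
    [0.18,0,-0.005],
    [0.185,0,-0.005],
    [0.187,0,-0.005],
    [0.187,0,-0.005]
  ],
  "twist": [
    [0,0,0],
    [0,0,0],
    [0,0,0],
    [0,0,0],
    [0,0,0],
    [0,0,0],
    [0,0,0],
    [0,0,0],
    [0,0,0],
    [0,0,0],
    [0,0,0],
    [0,0,0]
  ],
  "hand": [-1,-1,-1,-1,-1,-1,-1,-1,-1,-1,-1,-1]
}}

```text
time: 4.07
tool_pos: [500.3, -123.4, 90.7]
tcp_rot: [-89.8, -0.0, -85.5]
ft_force: [-0.0, -0.2, 1.2]
finger_gap: 0.2
```

```bash
python3 -c "
from h import *
togo(50,-20,70)
import pickle;f=pickle.load(open('f.pkl','rb'))
s=snap('top');f,S,h,toS=measure(s,frame=f);objs(s,S,h,toS,f[2])"
```

```text
t 4.07 now edge 50.5 -42.0 13.7 rot [-89.84  -0.   -85.45] F [-0.05 -0.16  1.2 ] gap 0.2
linear [-0.0734 -0.1876 -0.0011] twist [-0.0018 -0.0007  0.    ]
obj px [354. 206.] area 503 h 9.3 rect c(150.1 15.3) size(86.1 40.8) ang 5.0 circle [150.5  15.9] 45.1
  axis ang deg 0.67
```

The wrist hides the tin, but the remote hasn't moved: (150,15), 5.1°. I'll back off, lift, go behind the remote and open the fingers slightly for a two-point push.

>>> {"method": "move_arm", "body": {
  "linear": [
    [-0.07,0,0],
    [-0.075,-0.1,0],
    [-0.075,-0.19,0],
    [-0.1,-0.19,0.1],
    [-0.15,-0.19,0.22],
    [-0.197,-0.19,0.34],
    [-0.197,-0.19,0.46],
    [-0.197,-0.19,0.58],
    [-0.197,-0.19,0.625],
    [-0.197,-0.19,0.625],
    [-0.197,-0.19,0.625],
    [-0.197,-0.19,0.625]
  ],
  "twist": [
    [0,0,0],
    [0,0,0],
    [0,0,0],
    [0,0,0],
    [0,0,0],
    [0,0,0],
    [0,0,0],
    [0,0,0],
    [0,0,0],
    [0,0,0],
    [0,0,0],
    [0,0,0]
  ],
  "hand": [-1,-1,-1,-0.67,-0.67,-0.67,-0.67,-0.67,-0.67,-0.67,-0.67,-0.67]
}}

```text
time: 5.12
tool_pos: [681.6, -49.4, 147.9]
tcp_rot: [-89.9, 0.0, -85.4]
ft_force: [-0.2, 0.8, -0.5]
finger_gap: 14.2
```

```bash
python3 -c "
from h import *
togo(237,17,20)
import pickle;f=pickle.load(open('f.pkl','rb'))
s=snap('top');f,S,h,toS=measure(s,frame=f);objs(s,S,h,toS,f[2])
a=s['frame'][130:300,250:450];b=snap('scene')['frame'][120:290,200:400]
cv2.imwrite('pics/b.png',cv2.resize(np.hstack([a,b])[:,:,::-1],(800,340)))"
```

```text
t 5.12 now edge 237.1 17.1 70.9 rot [-89.9    0.   -85.44] F [-0.2   0.82 -0.47] gap 14.2
linear [ 0.0004  0.1697 -0.0006] twist [-0.0012 -0.0005 -0.    ]
obj px [354. 203.] area 399 h 9.5 rect c(158.4 16.0) size(69.4 40.8) ang 5.0 circle [157.7  15.2] 38.9
  axis ang deg 12.95
obj px [403. 243.] area 562 h 38.9 rect c(49.2 -85.1) size(59.6 62.0) ang 56.9 circle [ 48.4 -85.5] 32.0
```

View pics/b.png

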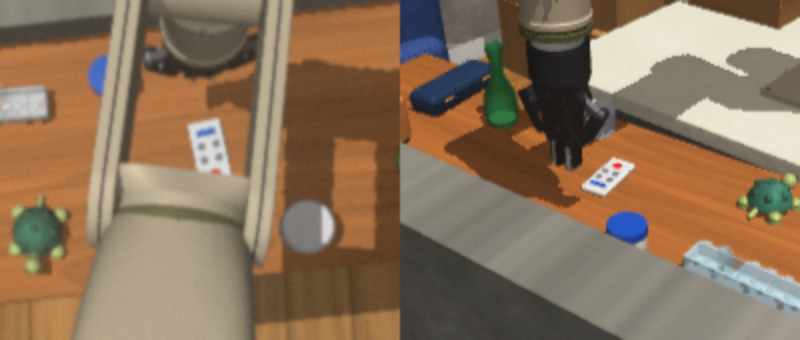

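The tin stands at (49,−85), at crop (307,226), clear of the remote's path. The remote is at (208,150), partly behind the wrist, and the fingers are behind it. Next I'll lower and feel for the board.

>>> {"method": "move_arm", "body": {
  "linear": [
    [0,0.1,0],
    [0,0.2,0],
    [0,0.2,0],
    [0,0.2,0],
    [0,0.205,0],
    [0,0.21,0],
    [0,0.215,0],
    [0,0.22,0],
    [0,0.22,0]
  ],
  "twist": [
    [0,0,0],
    [0,0,0],
    [0,0,0],
    [0,0,0],
    [0,0,0],
    [0,0,0],
    [0,0,0],
    [0,0,0],
    [0,0,0]
  ],
  "hand": [-0.67,-0.67,-0.67,-0.67,-0.67,-0.67,-0.67,-0.67,-0.67]
}}

```text
time: 5.97
tool_pos: [682.0, -49.7, 83.1]
tcp_rot: [-89.8, -0.0, -85.5]
ft_force: [-0.0, 0.2, -0.0]
finger_gap: 14.1
```

```bash
python3 -c "
from h import *
togo(200,17,3)"
```

```text
t 5.97 now edge 237.5 16.8 6.1 rot [-8.980e+01 -1.000e-02 -8.546e+01] F [-0.03  0.21 -0.02] gap 14.1
linear [-0.0004  0.0099 -0.1251] twist [-0.0022 -0.0008  0.0002]
```

>>> {"method": "move_arm", "body": {
  "linear": [
    [0,0.004,0],
    [0,0.008,0],
    [0,0.012,0],
    [0,0.014,0],
    [0,0.014,0]
  ],
  "twist": [
    [0,0,0],
    [0,0,0],
    [0,0,0],
    [0,0,0],
    [0,0,0]
  ],
  "hand": [-0.67,-0.67,-0.67,-0.67,-0.67]
}}

```text
time: 6.38
tool_pos: [681.8, -49.6, 78.5]
tcp_rot: [-89.8, -0.0, -85.5]
ft_force: [-0.1, -0.1, 0.3]
finger_gap: 14.4
```

```bash
python3 -c "
from h import *
togo(200,17,3)"
```

```text
t 6.38 now edge 237.3 16.9 1.5 rot [-8.983e+01 -1.000e-02 -8.546e+01] F [-0.06 -0.05  0.28] gap 14.4
linear [-0.0003 -0.0053 -0.1245] twist [-0.0019 -0.0008  0.0001]
```

>>> {"method": "move_arm", "body": {
  "linear": [
    [0,0,-0.04],
    [0,0,-0.08],
    [0,0,-0.1],
    [0,0,-0.12],
    [0,0,-0.145],
    [0,0,-0.17],
    [0,0,-0.195],
    [0,0,-0.22],
    [0,0,-0.245],
    [0,0,-0.27],
    [0,0,-0.295],
    [0,0,-0.32]
  ],
  "twist": [
    [0,0,0],
    [0,0,0],
    [0,0,0],
    [0,0,0],
    [0,0,0],
    [0,0,0],
    [0,0,0],
    [0,0,0],
    [0,0,0],
    [0,0,0],
    [0,0,0],
    [0,0,0]
  ],
  "hand": [-0.67,-0.67,-0.67,-0.67,-0.67,-0.67,-0.67,-0.67,-0.67,-0.67,-0.67,-0.67]
}}

```text
time: 7.38
tool_pos: [585.4, -57.3, 78.3]
tcp_rot: [-89.8, -0.0, -85.5]
ft_force: [0.9, 0.4, 0.3]
finger_gap: 14.3
```

```bash
python3 -c "
from h import *
togo(90,17,2)
s=snap('scene');cv2.imwrite('pics/c.png',cv2.resize(s['frame'][130:280,220:420,::-1],(800,600)))"
```

```text
t 7.38 now edge 140.6 17.0 1.3 rot [-8.982e+01 -1.000e-02 -8.546e+01] F [0.89 0.43 0.28] gap 14.3
linear [ 0.0002 -0.0029 -0.1688] twist [-0.002  -0.0008  0.0001]
```

View pics/c.png

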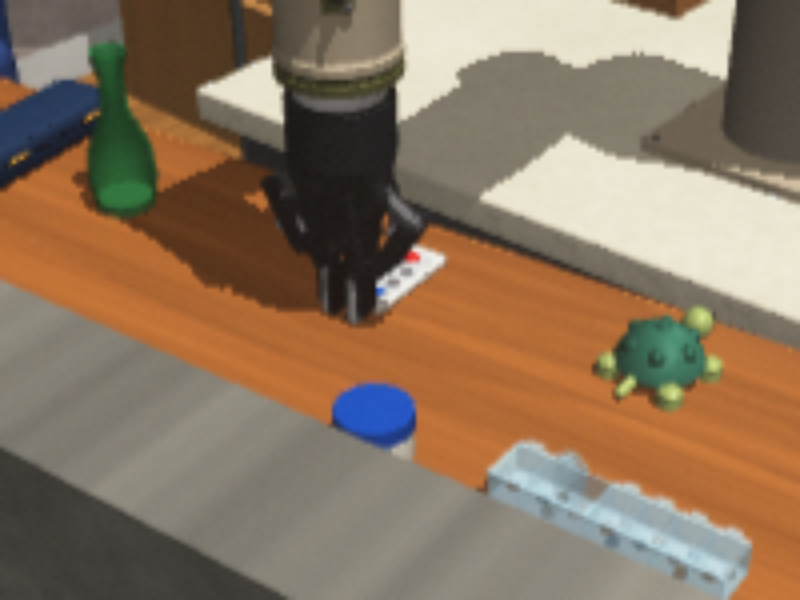

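The remote, at crop (410,270), is flat and sliding ahead of the fingers, and the bystanders haven't moved. I'll push on to x≈80, then measure before the last bit.

>>> {"method": "move_arm", "body": {
  "linear": [
    [0,0,-0.025],
    [0,0,-0.05],
    [0,0,-0.075],
    [0,0,-0.1],
    [0,0,-0.125],
    [0,0,-0.15],
    [0,0,-0.17],
    [0,0,-0.185],
    [0,0,-0.195],
    [0,0,-0.2],
    [0,0,-0.2],
    [0,0,-0.2]
  ],
  "twist": [
    [0,0,0],
    [0,0,0],
    [0,0,0],
    [0,0,0],
    [0,0,0],
    [0,0,0],
    [0,0,0],
    [0,0,0],
    [0,0,0],
    [0,0,0],
    [0,0,0],
    [0,0,0]
  ],
  "hand": [-0.67,-0.67,-0.67,-0.67,-0.67,-0.67,-0.67,-0.67,-0.67,-0.67,-0.67,-0.67]
}}

```text
time: 8.43
tool_pos: [524.4, -62.1, 77.9]
tcp_rot: [-89.9, 0.0, -85.5]
ft_force: [0.3, -0.1, 0.1]
finger_gap: 14.3
```

```bash
python3 -c "
from h import *
togo(67,17,2)
import pickle;f=pickle.load(open('f.pkl','rb'))
for n in('top','scene'):
  s=snap(n);f,S,h,toS=measure(s,frame=f);print(n);objs(s,S,h,toS,f[2],(-60,60))
cv2.imwrite('pics/d.png',cv2.resize(s['frame'][130:280,220:420,::-1],(800,600)))"
```

```text
t 8.43 now edge 79.5 17.1 0.9 rot [-89.91   0.   -85.46] F [ 0.26 -0.14  0.08] gap 14.3
linear [ 0.0005 -0.0038 -0.0415] twist [-0.001  -0.0008 -0.    ]
top
obj px [359. 261.] area 467 h 9.3 rect c(21.4 19.3) size(41.0 75.5) ang 88.3 circle [22.8 19.3] 41.1
  axis ang deg 3.08
scene
obj px [333. 190.] area 110 h 9.5 rect c(27.9 29.6) size(91.0 28.7) ang 4.0 circle [28.2 25.6] 46.7
  axis ang deg 7.18
```

View pics/d.png

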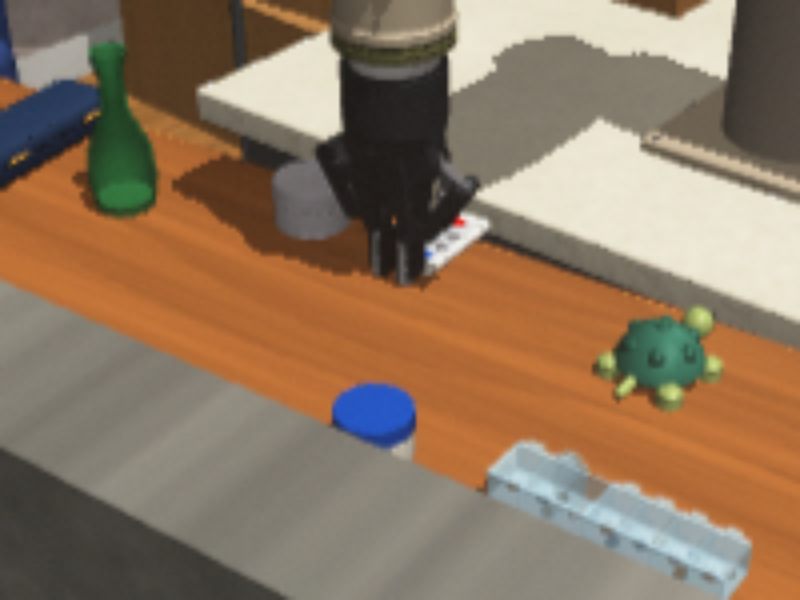

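Top view: the front end is at x≈−16.4, 1.7° off square. That leaves about 13.5 mm to push, after which I'll back off and lift.

>>> {"method": "move_arm", "body": {
  "linear": [
    [0,0,-0.01],
    [0,0,-0.02],
    [0,0,-0.03],
    [0,0,-0.038],
    [0,0,-0.043],
    [0,0,-0.045],
    [0,0,-0.045],
    [0,0,-0.045],
    [0,0,0.0],
    [0,0,0.06],
    [0,0,0.1],
    [0,0,0.1]
  ],
  "twist": [
    [0,0,0],
    [0,0,0],
    [0,0,0],
    [0,0,0],
    [0,0,0],
    [0,0,0],
    [0,0,0],
    [0,0,0],
    [0,0,0],
    [0,0,0],
    [0,0,0],
    [0,0,0]
  ],
  "hand": [-0.67,-0.67,-0.67,-0.67,-0.67,-0.67,-0.67,-0.67,-0.67,-0.67,-0.67,-0.67]
}}

```text
time: 9.53
tool_pos: [556.3, -59.6, 78.3]
tcp_rot: [-89.8, -0.0, -85.4]
ft_force: [0.3, 0.6, -0.4]
finger_gap: 14.0
```

>>> {"method": "move_arm", "body": {
  "linear": [
    [0,-0.1,0.05],
    [0,-0.2,0.1],
    [0,-0.3,0.2],
    [0,-0.4,0.3],
    [0,-0.5,0.35],
    [0,-0.5,0.35],
    [0,-0.5,0.35],
    [0,-0.5,0.35]
  ],
  "twist": [
    [0,0,0],
    [0,0,0],
    [0,0,0],
    [0,0,0],
    [0,0,0],
    [0,0,0],
    [0,0,0],
    [0,0,0]
  ],
  "hand": [-0.67,-0.67,-0.67,-0.67,-0.67,-0.67,-0.67,-0.67]
}}

```text
time: 10.2
tool_pos: [659.7, -51.3, 227.7]
tcp_rot: [-89.9, -0.0, -85.4]
ft_force: [-0.9, -0.5, -1.1]
finger_gap: 14.3
```

```bash
python3 -c "
from h import *
togo(67,17,2)
import pickle;f=pickle.load(open('f.pkl','rb'))
ims=[]
for n in('top','scene'):
  s=snap(n);f,S,h,toS=measure(s,frame=f);print(n);objs(s,S,h,toS,f[2],(-180,90));ims.append(s['frame'][130:290,220:420,::-1])
cv2.imwrite('pics/e.png',cv2.resize(np.hstack(ims),(800,320)))"
```

```text
t 10.2 now edge 215.2 17.0 150.7 rot [-89.9   -0.   -85.44] F [-0.85 -0.48 -1.09] gap 14.3
linear [ 4.000e-04  4.948e-01 -4.948e-01] twist [-0.0011 -0.0006  0.    ]
top
obj px [404. 243.] area 535 h 39.1 rect c(48.9 -87.8) size(55.3 60.9) ang 76.4 circle [ 49.  -84.6] 31.9
scene
obj px [298. 180.] area 308 h 34.4 rect c(73.4 -66.5) size(119.4 59.1) ang 37.0 circle [ 72.3 -65. ] 60.2
obj px [332. 188.] area 192 h 9.5 rect c(15.8 21.0) size(44.5 89.5) ang 89.1 circle [15.7 22.6] 47.1
  axis ang deg -1.25
```

View pics/e.png

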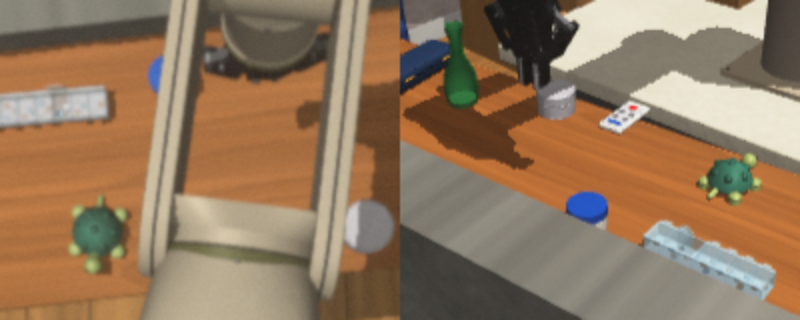

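The remote overhangs at scene crop (625,117), with the tin separate at (557,100). The forearm hides the remote from above, so I'll swing the arm aside, high, for an accurate check.

>>> {"method": "move_arm", "body": {
  "linear": [
    [0,-0.13,0],
    [0.1,-0.27,0],
    [0.24,-0.3,0],
    [0.38,-0.3,0],
    [0.52,-0.3,0],
    [0.66,-0.3,0],
    [0.8,-0.3,0],
    [0.9,-0.3,0],
    [0.9,-0.3,0],
    [0.9,-0.3,0],
    [0.9,-0.3,0]
  ],
  "twist": [
    [0,0,0],
    [0,0,0],
    [0,0,0],
    [0,0,0],
    [0,0,0],
    [0,0,0],
    [0,0,0],
    [0,0,0],
    [0,0,0],
    [0,0,0],
    [0,0,0]
  ],
  "hand": [-0.67,-0.67,-0.67,-0.67,-0.67,-0.67,-0.67,-0.67,-0.67,-0.67,-0.67]
}}

```text
time: 11.22
tool_pos: [679.5, -320.4, 314.4]
tcp_rot: [-90.2, 0.2, -85.5]
ft_force: [0.5, 0.7, 0.8]
finger_gap: 14.3
```

```bash
python3 -c "
from h import *
togo(67,17,2)
import pickle;f=pickle.load(open('f.pkl','rb'))
s=snap('top');f,S,h,toS=measure(s,frame=f);objs(s,S,h,toS,f[2],(-180,90))
cv2.imwrite('pics/f.png',cv2.resize(s['frame'][130:330,200:460,::-1],(780,600)))"
```

```text
t 11.22 now edge 213.3 -252.8 237.4 rot [-90.16   0.15 -85.5 ] F [0.53 0.74 0.83] gap 14.3
linear [-0.8963  0.7883 -0.4872] twist [ 0.0018 -0.0013 -0.0017]
obj px [403. 243.] area 569 h 39.0 rect c(48.7 -85.9) size(62.5 60.7) ang 82.8 circle [ 48.4 -85.2] 32.1
obj px [360. 263.] area 552 h 9.2 rect c(13.6 19.4) size(40.6 85.2) ang 89.5 circle [13.8 19.6] 45.0
  axis ang deg 0.07
```

View pics/f.png

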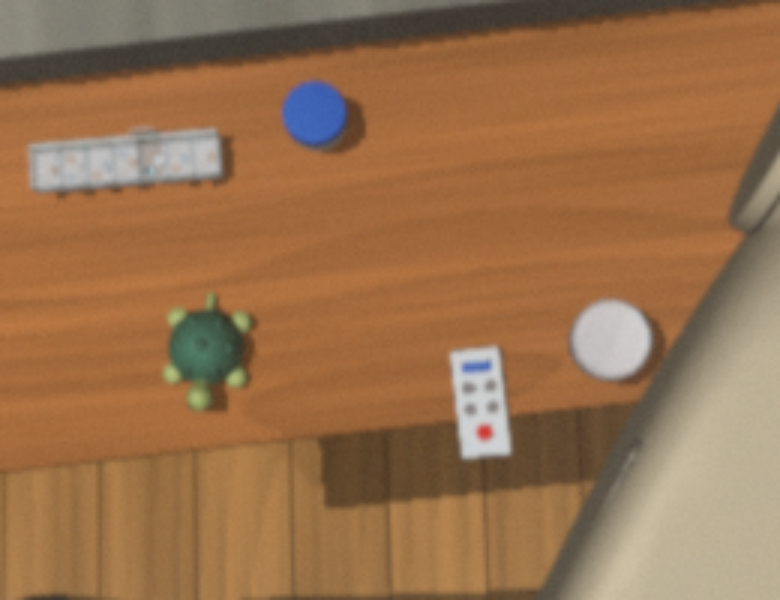

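The remote is square and overhanging at crop (480,403), with its front end at x≈−29 mm. The tin stands 105 mm to the side at (612,340). I'm handing in.

```bash
python3 -c "
from h import *
print(r.hand_in())"
```

```text
the job is handed in; nothing more can be done
None
```

I pushed the tin about 103 mm along the shelf with the shut fingertips. Then I slid the remote to the front edge with the two fingertips against its back end, which also squared it up. The job was handed in at about 11 s of the 58 s allowed; no verdict is reported.

The last check, from the top camera with the arm swung aside:

| Item | Measured | Required |
|---|---|---|
| Remote front end past the edge | about 29 mm | 22 to 38 mm |
| Remote angle to square | 0.5° or less | 0.15 rad (8.6°) |
| Remote top above the board | 9.2 mm (flat) | 9 mm thick, lying flat |
| Tin to remote centre line | about 105 mm | at least 52 mm |
| Tin centre behind the front edge | about 49 mm | over the board |

- **Forces and bystanders:** The wrist force read after each move stayed below about 2 N. In the pictures the organizer, turtle and jar are where they started. The vase looked unmoved in the earlier scene views but was out of the last crop. I did not measure any bystander's position again, and I only saw the clock in the first pictures.
- **Disagreement:** The scene camera put the remote about 2 mm farther back and 1° off, at low resolution. That is within the calibration error, and I trusted the top view.

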